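# Push the gourd tray over the gap onto the drying stand

### The job

The gourd in the red tray has just been varnished: push the tray straight across the gap from the painting stand (white deck) onto the drying stand (slotted wooden deck), until it stands wholly and squarely on the drying stand. Slide it, do not lift it, keep it level so that it does not sag into the gap, and do not touch the gourd, which must stay upright in the tray.

Things in the scene. Friction and masses are not known exactly. Their poses are not given: they have to be found in the camera images.
- tray_center (a point): loose red tray, 105 mm (x) by 120 mm (y), 37 mm high, about 0.3 kg, on two skids along its y, standing on the painting deck; this is its centre, 18.5 mm above the deck. Its end walls (across y, outer faces 60 mm from the centre, 105 mm wide) reach 37 mm above the deck: push on one; side walls reach 25 mm. Its y lies within 5 degrees of the line between the stands; either end may lead.
- painting_deck (a point): centre of the top face of the painting stand's deck: white with dried paint spots, dark legs, fixed; deck 145 mm (x) by 170 mm (y), top 45 mm above the worktop. The tray starts on it. Its y lies along the line between the two stands. A desk lamp's shade hangs about 0.3 to 0.5 m up over the worktop, to the left (+y) of both stands: keep the arm clear of it.
- drying_deck (a point): centre of the top face of the drying stand's deck: pale wood with dark slots (flat), green legs, fixed; same size, height and direction as the painting deck, in line with it along y, to the left or the right of it. The gap between the facing edges of the decks is 35 to 45 mm wide, so a level tray bridges it.
- gourd: freshly varnished round brown dried gourd, 61 mm across, 48 mm high with its stalk, about 50 g, standing loose near the middle of the red tray; origin at the centre of its underside, 10 mm above the deck, z up along the stalk. Not to be touched.

How it is judged (in metres and radians):
At the end, for the whole second after the job is handed in: the red tray rests level on the drying stand's deck, its centre within 22 mm (across) and 27 mm (along the line of the stands) of the deck's centre, square to it within 10 degrees, at rest, with the gourd upright (within 25 degrees) in it (x of tray_center in the frame of drying_deck between -0.022 and 0.022 m and y of tray_center in the frame of drying_deck between -0.027 and 0.027 m and z of tray_center in the frame of drying_deck between 0.013 and 0.024 m and angle between the y axis of tray_center and the y axis of drying_deck, either way round below 0.18 rad and angle between tray_center's own z axis and vertical below 0.06 rad and linear speed of red_tray below 0.01 m/s and horizontal distance between gourd and tray_center below 0.045 m and z of gourd in the frame of tray_center below 0.012 m and angle between gourd's own z axis and vertical below 0.45 rad); the robot touches nothing.
It fails at once if the tray tips or sags by more than about 8 degrees (angle between tray_center's own z axis and vertical above 0.14 rad).
It fails at once if the tray sinks into the gap or leaves the stands downwards (z of tray_center in the frame of painting_deck below 0.006 m).
It fails at once if the tray is lifted more than 12 mm off the decks (z of tray_center in the frame of painting_deck above 0.0305 m).
It fails at once if the robot touches the gourd (contact force between gourd and the fingers above 0.3 N or contact force between gourd and the arm above 0.3 N).
It also fails if it takes over 35 s, if anything falls off the work surface, if the arm or the gripper's body presses on something with over 40 N, if the wrist force passes 120 N, or if a joint passes its speed limit or range.

### The arm

A 6-joint arm with a two-finger parallel gripper is mounted at the origin on a cart in front of the work surface, level with it; the furniture and walls round the work are solid. World frame = base frame: x ahead of the robot, y to its left, z up, the work surface at z = 0. Lengths are in m, angles in degrees, forces in N, time in s.
With the tool pointing down it reaches from about 0.3 to 0.75 m from the base axis. Payload 8.5 kg.
Tool frame: the origin (TCP) lies between the finger pads; the fingertips stand 19 mm ahead of it and the grasp point (between the pads) is the TCP; z points along the fingers, y is the line along which they close (so a half turn about z gives the same grasp; the last joint's range is limited). The gripper opens to 85 mm and grips with 20 to 120 N. Pads are 22 mm wide; open, the fingers measure 114 mm over their backs; the gripper's body (76 mm by 85 mm) begins 54 mm behind the grasp point. The pads swing forward as they close: fully open they stand 13 mm farther back than shut.
Start: joints at [52.867, 21.807, 74.336, -0, 83.858, -12.336], TCP at [0.231, 0.499, 0.25] pointing down, gripper open.
Joint ranges: [-178.18, 178.18], [-50.72, 133.34], [12.68, 142.11], [-81.47, 261.47], [9.98, 163.14], [-165.26, 165.26]. Speed limits (degrees/s): [136.94, 136.94, 180, 180, 180, 180].

### API

Orientations are given as a 3x3 rotation matrix whose columns are the frame's x, y, z axes.
In Python, from rig import env, optics gives the robot as it stands.
- The arm moves only by the tool arm_command, never from a script. Its argument "commands" is one flat list of numbers, 7 for each row, row after row: the closure, from -1 (fully open) to 1 (shut), so that 0 is half open, then the shift along the tool's x, y, z as a fraction of full scale, then the turn, a rotation vector about the tool's x, y, z as a fraction of full scale. A call has 1 to 12 rows; each row is the pose to reach, as a shift and turn from the pose commanded when the call began, along the tool's axes at that moment; what a row does not reach only later rows make up. Full scale, the value 1, is 500 mm for a shift and 120 degrees for a turn. A row lasts 1/12 s, in which the tool goes at most 41.7 mm and 7.16 degrees, less where a joint would pass 70% of its speed; a pose out of reach is approached as far as the arm can. A call with a number of a shift or a turn outside -1 to 1 is refused whole. A call with a gripper value outside its range is refused whole. The fingers move at their own pace and stop on an object; "newtons" is the grip in N (left out, the last holds). Time passes only in rows, so rows that repeat a pose let the fingers close. It gives the time, the measured TCP pose, the force, the opening and the grip force at its end, in the units of the state.
- env.observe(): the state, without advancing time (a new reading comes with each control period).
- optics.get_image(name): name is "scene" or "top"; returns a dict with "image" (420x560x3 uint8, red, green, blue), "intrinsics" (3x3 intrinsics, pixels), "origin" and "orientation" of the camera in the world. Camera axes: x right, y down, z forward; pixel columns grow to the right and rows downward; lengths in m; the calibration is good to about 2 mm. A picture is of the moment at which its call begins. There is no depth.
- env.close_job(): hands the job in; it is judged then, once.
The state is a dict: "time_s": time; "q": joint angles; "qvel": joint speeds; "joint_efforts": joint torques, N m; "position": TCP position; "tool_rot": TCP orientation; "ft_force": force on the tool from outside, world axes, zero at the start; "wrist_torque": the same for the moment, N m; "grip_width": finger opening in m; "gripper_force": force on a finger pad.
Only numpy, scipy, OpenCV 4.12 (cv2) and the standard library are available. Lean on these libraries where they do the work, as an engineer would, in place of code of your own. Each camera call takes 0.05 s, during which the arm holds its last target. There are 200 camera calls.

## Working session

There is one attempt and no reset: what is moved stays moved. The work goes in short steps, Python scripts to look and compute and a tool call to move; the robot and the scene stay as the last step left them, time stands still between calls to the robot, and variables do not carry over. Pictures are saved under pics/ and viewed, at most 10 in all, crops included, and the job is handed in when it is done.

Besides the shell and the picture viewer there is one more tool, called after ">>>" by a JSON object that holds its "method" and its "body", one argument or row to a line. arm_command: Moves the arm, as the interface text tells. Shift numbers are shares of 500 mm and turn numbers shares of 120 degrees, none past 1 either way. Its arguments: {"type":"object","properties":{"commands":{"type":"array","items":{"type":"number"}},"newtons":{"type":"number"}},"required":["commands"]}

```bash
mkdir -p pics; python3 - <<'E'
from rig import env, optics
import cv2,numpy as np
s=env.observe(); print(s['time_s'],s['position'],s['tool_rot'])
for n in("top","scene"):
    d=optics.get_image(n); cv2.imwrite(f"pics/{n}0.png",d['image'][:,:,::-1])
    print(n,d['intrinsics'],d['origin'],d['orientation'])
E
```

```text
0.0 [0.23048539 0.49907607 0.24971218] [[-9.07814319e-01  4.19371357e-01 -9.09168428e-04]
 [ 4.19372201e-01  9.07813660e-01 -1.14733404e-03]
 [ 3.44196485e-04 -1.42284623e-03 -9.99998929e-01]]
top [[536.72112563   0.         283.62180282]
 [  0.         536.72112563 204.35830062]
 [  0.           0.           1.        ]] [0.37534919 0.11518655 0.94722563] [[ 0.02623583 -0.97999781  0.19727132]
 [-0.99931655 -0.0308518  -0.02036179]
 [ 0.02604068 -0.19660229 -0.98013745]]
scene [[401.62240285   0.         279.86639256]
 [  0.         401.62240285 210.45918382]
 [  0.           0.           1.        ]] [ 0.06316562 -0.45578584  0.48641952] [[ 0.77077929 -0.27584323  0.57429069]
 [-0.63681902 -0.36044796  0.68157084]
 [ 0.01899521 -0.89105992 -0.45348804]]
```

View pics/top0.png

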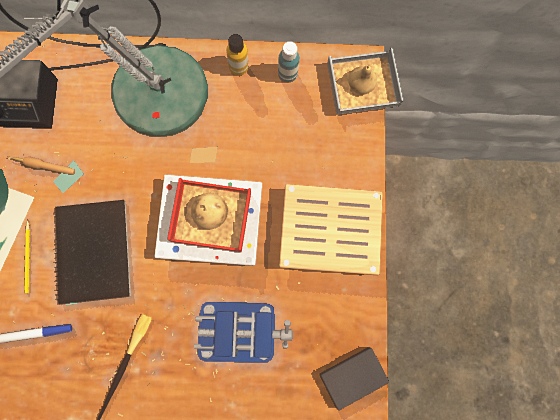

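View pics/scene0.png

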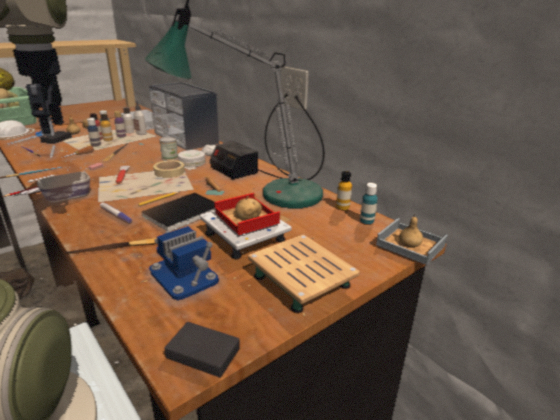

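Top view: the tray is on the white deck at about (210,215) and the drying deck is to its right at about (333,229), so the push goes toward -y. I'll enlarge the view to read the corners.

```bash
cat > h.py <<'E'
from rig import env, optics
import cv2,numpy as np
def px2w(d,p,z):
    K,o,R=map(np.array,(d['intrinsics'],d['origin'],d['orientation']))
    r=R@np.linalg.solve(K,[p[0],p[1],1]); return o+r*(z-o[2])/r[2]
def w2px(d,P):
    K,o,R=map(np.array,(d['intrinsics'],d['origin'],d['orientation']))
    c=K@(R.T@(np.array(P)-o)); return c[:2]/c[2]
E
python3 - <<'E'
import cv2
im=cv2.imread('pics/top0.png')[165:285,145:395]
cv2.imwrite('pics/c.png',cv2.resize(im,None,fx=3.2,fy=3.2,interpolation=cv2.INTER_CUBIC))
E
```

```text
(no output)
```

View pics/c.png

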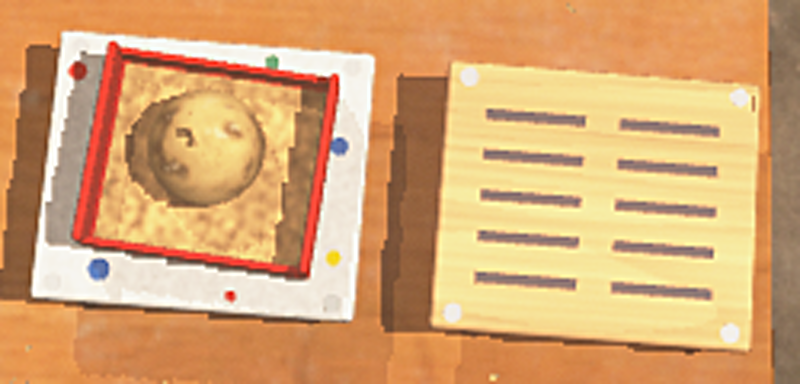

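The crop shows the white deck's corners at about (62,32), (375,56), (352,321), (32,297). The drying deck's are (450,62), (760,88), (750,350), (432,326). The tray's end-wall tops run (110,44)-(75,240) and (338,77)-(307,275).

```bash
python3 - <<'E'
from h import *
d=optics.get_image("top")
f=lambda c,z:[px2w(d,(145+(a)/3.2,165+b/3.2),z)[:2] for a,b in c]
for n,c,z in(("paint",[(62,32),(375,56),(352,321),(32,297)],.045),("dry",[(450,62),(760,88),(750,350),(432,326)],.045),("tray",[(110,44),(338,77),(307,275),(75,240)],.082)):
    p=np.array(f(c,z)); e=p[[1,2]].mean(0)-p[[0,3]].mean(0); g=p[[0,1]].mean(0)-p[[2,3]].mean(0)
    print(n,p.round(4).tolist(),p.mean(0).round(4),"y-len",np.linalg.norm(e),"x-len",np.linalg.norm(g),"ang of -y dir",np.degrees(np.arctan2(e[0],-e[1])), "x ang",np.degrees(np.arctan2(g[1],g[0])))
print(px2w(d,(145+201/3.2,165+150/3.2),.08))
E
```

```text
paint [[0.6021, 0.3033], [0.5943, 0.1345], [0.4514, 0.1416], [0.4591, 0.309]] [0.5267 0.2221] y-len 0.1682664908104934 x-len 0.14307864422043465 ang of -y dir -2.6461005043404158 x ang -2.5611832240472188
dry [[0.5923, 0.0939], [0.5833, -0.0742], [0.4421, -0.0675], [0.4499, 0.0997]] [0.5169 0.013 ] y-len 0.16782713900692292 x-len 0.14185568056900993 ang of -y dir -2.8704008637579164 x ang -2.5260023827134566
tray [[0.5872, 0.2705], [0.5735, 0.1524], [0.4707, 0.1641], [0.485, 0.2816]] [0.5291 0.2171] y-len 0.11866008835406343 x-len 0.10314463542689971 ang of -y dir -6.763503634090145 x ang -6.316513163028563
[0.5334351 0.2209823 0.08     ]
```

Deck and tray sizes match the specification. The gap is about 39 mm, and the push direction is 2.7° off -y. Next I'll place the lamp shade and work out the approach.

```bash
python3 - <<'E'
from h import *
t=optics.get_image("top"); s=optics.get_image("scene")
for z in(.3,.34,.38,.42,.46):
    P=px2w(t,(7,192),z); print(P.round(3),w2px(s,P).round())
    print('   scene rim L/R',px2w(s,(148,60),z).round(3),px2w(s,(190,78),z).round(3))
R=np.array(env.observe()['tool_rot']); p0=np.array(env.observe()['position'])
from scipy.spatial.transform import Rotation as Ro
Y=np.array([.999,-.047,0]);X=np.array([.047,.999,0])
T=np.c_[X,Y,[0,0,-1]]
print("rotvec/120",np.degrees(Ro.from_matrix(R.T@T).as_rotvec())/120)
for P in([.32,.32,.25],[.533,.312,.22]): print(P,R.T@(np.array(P)-p0)/.5)
E
python3 -c "
import cv2
im=cv2.imread('pics/scene0.png')[0:240,0:320];cv2.imwrite('pics/c2.png',cv2.resize(im,None,fx=2.5,fy=2.5))"
```

```text
[0.51  0.439 0.3  ] [183.  92.]
   scene rim L/R [0.692 1.063 0.3  ] [0.624 0.617 0.3  ]
[0.502 0.419 0.34 ] [182.  76.]
   scene rim L/R [0.557 0.737 0.34 ] [0.504 0.387 0.34 ]
[0.494 0.399 0.38 ] [182.  59.]
   scene rim L/R [0.422 0.411 0.38 ] [0.383 0.157 0.38 ]
[0.485 0.379 0.42 ] [181.  40.]
   scene rim L/R [0.287 0.085 0.42 ] [ 0.263 -0.074  0.42 ]
[0.477 0.359 0.46 ] [180.  19.]
   scene rim L/R [ 0.152 -0.241  0.46 ] [ 0.143 -0.304  0.46 ]
rotvec/120 [-3.44185979e-04  1.38994949e-04  5.65798522e-01]
[0.32, 0.32, 0.25] [-3.12611927e-01 -2.50324687e-01  1.63516014e-04]
[0.533, 0.312, 0.22] [-0.70605181 -0.0861348   0.05998611]
```

View pics/c2.png

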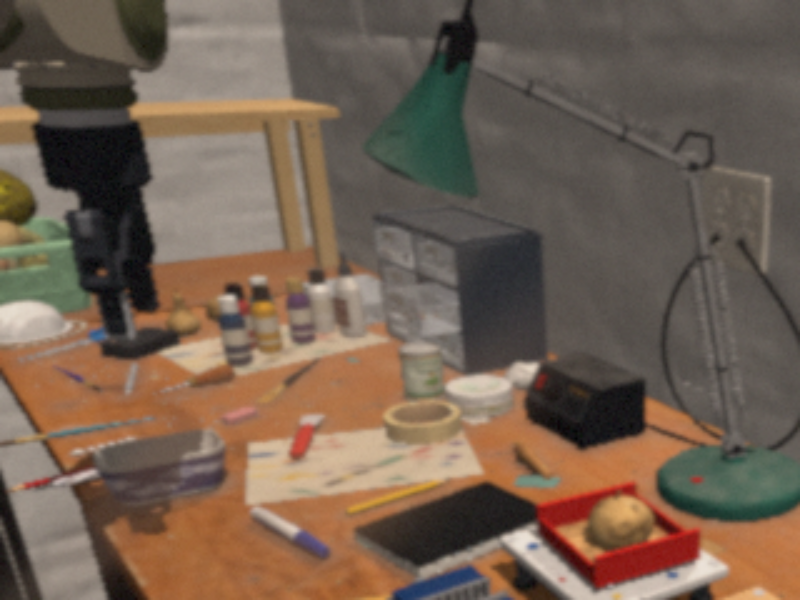

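The shade's rim comes nearest at about (0.50, 0.42, 0.34). I'll go round it on the base side, turning the tool on the way.

>>> {"method": "arm_command", "body": {
  "commands": [-0.5,-0.156,-0.125,0,0,0,0.1,-0.5,-0.313,-0.25,0,0,0,0.2,-0.5,-0.313,-0.25,0,0,0,0.3,-0.5,-0.313,-0.25,0,0,0,0.4,-0.5,-0.313,-0.25,0,0,0,0.5,-0.5,-0.313,-0.25,0,0,0,0.566,-0.5,-0.313,-0.25,0,0,0,0.566,-0.5,-0.313,-0.25,0,0,0,0.566,-0.5,-0.313,-0.25,0,0,0,0.566,-0.5,-0.313,-0.25,0,0,0,0.566,-0.5,-0.313,-0.25,0,0,0,0.566,-0.5,-0.313,-0.25,0,0,0,0.566]
}}

```text
time_s: 1.25
position: [0.3203, 0.3201, 0.2503]
tool_rot: [[0.045, 0.999, -0.0], [0.999, -0.045, -0.0], [-0.0, -0.0, -1.0]]
ft_force: [0.9, 0.7, -0.6]
grip_width: 0.0644
gripper_force: 0.0
```

>>> {"method": "arm_command", "body": {
  "commands": [-0.5,0,0.06,0.04,0,0,0,-0.5,0,0.12,0.08,0,0,0,-0.5,0,0.18,0.12,0,0,0,-0.5,0,0.24,0.16,0,0,0,-0.5,0,0.3,0.2,0,0,0,-0.5,0,0.36,0.2,0,0,0,-0.5,0,0.42,0.2,0,0,0,-0.5,0,0.425,0.2,0,0,0,-0.5,0,0.425,0.2,0,0,0]
}}

```text
time_s: 2.0
position: [0.5337, 0.3097, 0.1495]
tool_rot: [[0.047, 0.999, -0.001], [0.999, -0.047, -0.0], [-0.0, -0.001, -1.0]]
ft_force: [-0.7, -0.3, -0.1]
grip_width: 0.064
gripper_force: 0.0
```

```bash
python3 - <<'E'
from h import *
s=env.observe(); print(s['time_s'],s['position'],s['ft_force'],s['q'])
a=optics.get_image("top")['image'][140:300,100:400,::-1]; b=optics.get_image("scene")['image'][0:300,100:380,::-1]
cv2.imwrite('pics/d.png',np.hstack([cv2.resize(a,(450,240)),cv2.resize(b,(336,360))[:240]]) if 0 else np.vstack([cv2.resize(a,(540,288)),cv2.resize(b,(540,579))[:300]]))
E
```

```text
2.0 [0.53367627 0.30966831 0.14949249] [-0.66664751 -0.28236017 -0.06255906] [1.91464526e+01 3.32318118e+01 7.19677553e+01 3.12896347e-04
 7.48360229e+01 2.18311553e+01]
```

View pics/d.png

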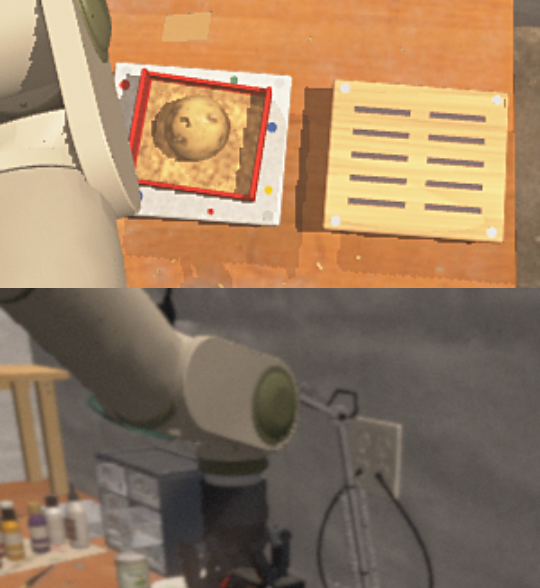

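The wrist is behind the tray with no contact and little force on the tool; the tray hasn't moved. Descending behind the end wall.

>>> {"method": "arm_command", "body": {
  "commands": [-0.5,0,0,0.04,0,0,0,-0.5,0,0,0.08,0,0,0,-0.5,0,0,0.12,0,0,0,-0.5,0,0,0.15,0,0,0,-0.5,0,0,0.158,0,0,0,-0.5,0,0,0.158,0,0,0,-0.5,0,0,0.158,0,0,0]
}}

```text
time_s: 2.68
position: [0.5324, 0.3105, 0.0724]
tool_rot: [[0.046, 0.999, 0.001], [0.999, -0.046, 0.0], [0.0, 0.001, -1.0]]
ft_force: [0.3, 0.4, 0.8]
grip_width: 0.0639
gripper_force: 0.0
```

```bash
python3 - <<'E'
from h import *
b=optics.get_image("scene")['image'][150:270,150:310,::-1]
cv2.imwrite('pics/e.png',cv2.resize(b,None,fx=4,fy=4,interpolation=cv2.INTER_CUBIC))
E
```

```text
(no output)
```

View pics/e.png

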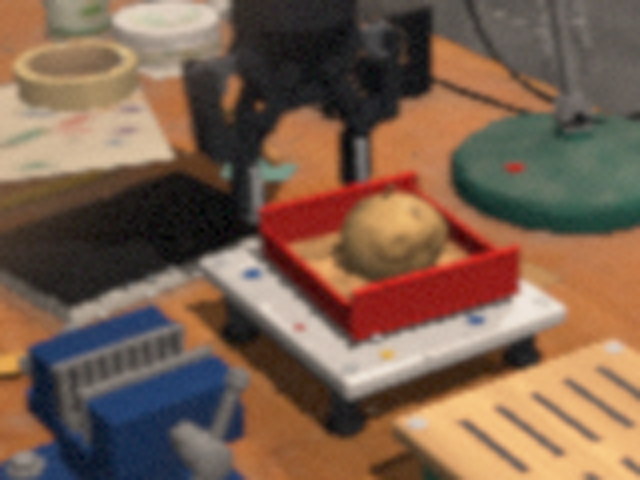

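The fingers stand behind the red end wall (their tips at about (250,205) and (357,170) in the crop), below its top and clear of the gourd. Starting a slow push along tool -x.

>>> {"method": "arm_command", "body": {
  "commands": [-0.5,-0.004,0,0,0,0,0,-0.5,-0.009,0,0,0,0,0,-0.5,-0.014,0,0,0,0,0,-0.5,-0.019,0,0,0,0,0,-0.5,-0.024,0,0,0,0,0,-0.5,-0.029,0,0,0,0,0,-0.5,-0.034,0,0,0,0,0,-0.5,-0.039,0,0,0,0,0,-0.5,-0.044,0,0,0,0,0,-0.5,-0.049,0,0,0,0,0,-0.5,-0.054,0,0,0,0,0,-0.5,-0.058,0,0,0,0,0]
}}

```text
time_s: 3.73
position: [0.5311, 0.2809, 0.0713]
tool_rot: [[0.047, 0.999, -0.0], [0.999, -0.047, 0.0], [0.0, -0.0, -1.0]]
ft_force: [-0.7, 1.5, 0.1]
grip_width: 0.064
gripper_force: 0.9
```

>>> {"method": "arm_command", "body": {
  "commands": [-0.5,-0.004,0,0,0,0,0,-0.5,-0.009,0,0,0,0,0,-0.5,-0.014,0,0,0,0,0,-0.5,-0.019,0,0,0,0,0,-0.5,-0.024,0,0,0,0,0,-0.5,-0.029,0,0,0,0,0,-0.5,-0.034,0,0,0,0,0,-0.5,-0.039,0,0,0,0,0,-0.5,-0.044,0,0,0,0,0,-0.5,-0.049,0,0,0,0,0,-0.5,-0.054,0,0,0,0,0,-0.5,-0.058,0,0,0,0,0]
}}

```text
time_s: 4.73
position: [0.5298, 0.2519, 0.0713]
tool_rot: [[0.047, 0.999, 0.0], [0.999, -0.047, 0.0], [0.0, 0.0, -1.0]]
ft_force: [-0.6, 2.0, -0.5]
grip_width: 0.064
gripper_force: 1.0
```

```bash
python3 - <<'E'
from h import *
a=optics.get_image("top")['image'][165:285,145:395,::-1]; b=optics.get_image("scene")['image'][150:300,150:380,::-1]
cv2.imwrite('pics/f.png',np.vstack([cv2.resize(a,(625,300)),cv2.resize(b,(460,300)).copy() if 0 else cv2.copyMakeBorder(cv2.resize(b,(460,300)),0,0,0,165,0)]))
E
```

```text
(no output)
```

View pics/f.png

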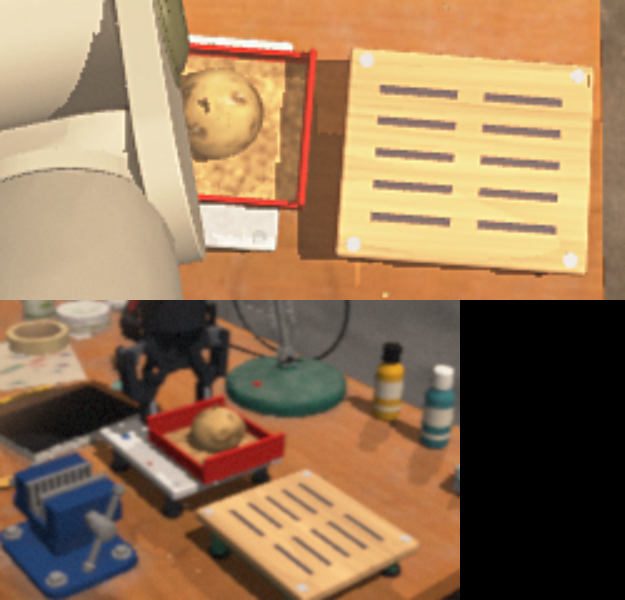

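The tray is squared, its leading wall running (315,50)-(302,207) in the upper crop, and is starting across the gap level. The gourd is upright.

```bash
python3 - <<'E'
from h import *
d=optics.get_image("top")
p=[px2w(d,(145+a/2.5,165+b/2.5),.082) for a,b in((316,50),(302,207))]
m=np.mean(p,0); u=np.array([.047,.999,0]); c=m+.06*u
D=np.array([.517,.013,0]); e=c-D
print(p,"centre",c,"along",e@u,"across",e@np.array([.999,-.047,0]),"tcp-c",(np.array(env.observe()['position'])-c)@u)
E
```

```text
[array([0.58153414, 0.11830272, 0.082     ]), array([0.47696335, 0.12414622, 0.082     ])] centre [0.53206875 0.18116447 0.082     ] along 0.16870454030071078 across 0.00714994763303143 tcp-c 0.07044878392969955
```

It's 169 mm short along the line and 7 mm off across, which is within tolerance. Continuing.

>>> {"method": "arm_command", "body": {
  "commands": [-0.5,-0.005,0,0,0,0,0,-0.5,-0.012,0,0,0,0,0,-0.5,-0.019,0,0,0,0,0,-0.5,-0.026,0,0,0,0,0,-0.5,-0.033,0,0,0,0,0,-0.5,-0.04,0,0,0,0,0,-0.5,-0.047,0,0,0,0,0,-0.5,-0.054,0,0,0,0,0,-0.5,-0.061,0,0,0,0,0,-0.5,-0.068,0,0,0,0,0,-0.5,-0.075,0,0,0,0,0,-0.5,-0.08,0,0,0,0,0]
}}

```text
time_s: 5.88
position: [0.5279, 0.2117, 0.0713]
tool_rot: [[0.048, 0.999, -0.0], [0.999, -0.048, -0.0], [-0.0, -0.0, -1.0]]
ft_force: [-0.2, 1.7, -0.0]
grip_width: 0.064
gripper_force: 0.9
```

>>> {"method": "arm_command", "body": {
  "commands": [-0.5,-0.005,0,0,0,0,0,-0.5,-0.012,0,0,0,0,0,-0.5,-0.019,0,0,0,0,0,-0.5,-0.026,0,0,0,0,0,-0.5,-0.033,0,0,0,0,0,-0.5,-0.04,0,0,0,0,0,-0.5,-0.047,0,0,0,0,0,-0.5,-0.054,0,0,0,0,0,-0.5,-0.061,0,0,0,0,0,-0.5,-0.068,0,0,0,0,0,-0.5,-0.075,0,0,0,0,0,-0.5,-0.08,0,0,0,0,0]
}}

```text
time_s: 6.88
position: [0.526, 0.1718, 0.0713]
tool_rot: [[0.048, 0.999, -0.0], [0.999, -0.048, -0.0], [-0.0, -0.0, -1.0]]
ft_force: [-0.6, 2.2, -1.3]
grip_width: 0.0637
gripper_force: 0.7
```

```bash
python3 - <<'E'
from h import *
a=optics.get_image("top")['image'][165:285,145:395,::-1]; b=optics.get_image("scene")['image'][150:300,150:380,::-1]
cv2.imwrite('pics/g.png',np.vstack([cv2.resize(a,(625,300)),cv2.copyMakeBorder(cv2.resize(b,(460,300)),0,0,0,165,0)]))
E
```

```text
(no output)
```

View pics/g.png

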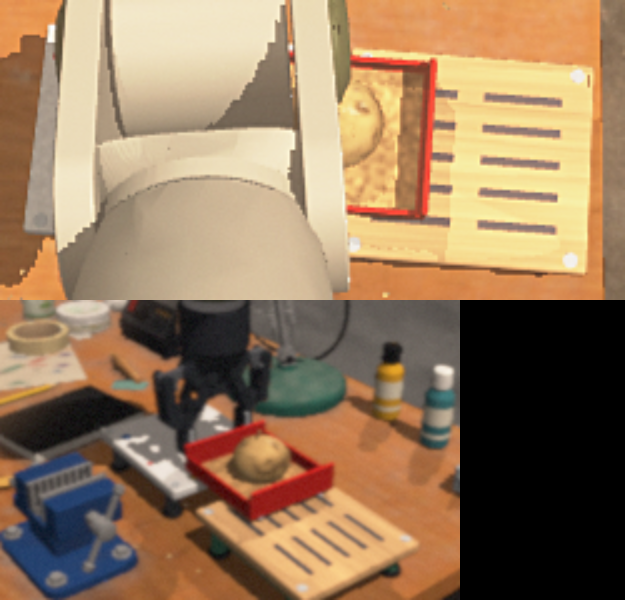

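The tray bridges the gap level, with its leading wall at (435,60)-(424,215) and the gourd upright. About 88 mm to go.

>>> {"method": "arm_command", "body": {
  "commands": [-0.5,-0.005,0,0,0,0,0,-0.5,-0.012,0,0,0,0,0,-0.5,-0.019,0,0,0,0,0,-0.5,-0.026,0,0,0,0,0,-0.5,-0.034,0,0,0,0,0,-0.5,-0.042,0,0,0,0,0,-0.5,-0.05,0,0,0,0,0,-0.5,-0.058,0,0,0,0,0,-0.5,-0.066,0,0,0,0,0,-0.5,-0.074,0,0,0,0,0,-0.5,-0.082,0,0,0,0,0,-0.5,-0.088,0,0,0,0,0]
}}

```text
time_s: 7.98
position: [0.524, 0.1278, 0.0714]
tool_rot: [[0.048, 0.999, 0.0], [0.999, -0.048, 0.0], [0.0, 0.0, -1.0]]
ft_force: [0.8, 2.8, 1.4]
grip_width: 0.0643
gripper_force: 1.2
```

>>> {"method": "arm_command", "body": {
  "commands": [-0.5,-0.005,0,0,0,0,0,-0.5,-0.012,0,0,0,0,0,-0.5,-0.02,0,0,0,0,0,-0.5,-0.028,0,0,0,0,0,-0.5,-0.036,0,0,0,0,0,-0.5,-0.044,0,0,0,0,0,-0.5,-0.052,0,0,0,0,0,-0.5,-0.06,0,0,0,0,0,-0.5,-0.068,0,0,0,0,0,-0.5,-0.076,0,0,0,0,0,-0.5,-0.083,0,0,0,0,0,-0.5,-0.088,0,0,0,0,0]
}}

```text
time_s: 8.98
position: [0.5219, 0.0839, 0.0714]
tool_rot: [[0.048, 0.999, 0.0], [0.999, -0.048, 0.0], [0.0, 0.0, -1.0]]
ft_force: [0.4, 4.2, 2.8]
grip_width: 0.064
gripper_force: 1.5
```

>>> {"method": "arm_command", "body": {
  "commands": [-0.5,0,0,0,0,0,0,-0.5,0.01,0,0,0,0,0,-0.5,0.03,0,0,0,0,0,-0.5,0.06,0,0,0,0,0,-0.5,0.1,0,0,0,0,0,-0.5,0.15,0,-0.02,0,0,0,-0.5,0.2,0,-0.08,0,0,0,-0.5,0.22,-0.06,-0.14,0,0,0,-0.5,0.22,-0.12,-0.2,0,0,0,-0.5,0.22,-0.18,-0.2,0,0,0,-0.5,0.22,-0.24,-0.2,0,0,0,-0.5,0.22,-0.24,-0.2,0,0,0]
}}

```text
time_s: 9.98
position: [0.4021, 0.2009, 0.1716]
tool_rot: [[0.045, 0.999, -0.003], [0.999, -0.045, -0.0], [-0.001, -0.003, -1.0]]
ft_force: [-0.3, 0.4, -0.2]
grip_width: 0.0638
gripper_force: 0.0
```

```bash
python3 - <<'E'
from h import *
a=optics.get_image("top")['image'][165:285,145:395,::-1]; b=optics.get_image("scene")['image'][150:300,150:380,::-1]
cv2.imwrite('pics/i.png',np.vstack([cv2.resize(a,(625,300)),cv2.copyMakeBorder(cv2.resize(b,(460,300)),0,0,0,165,0)]))
E
```

```text
(no output)
```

View pics/i.png

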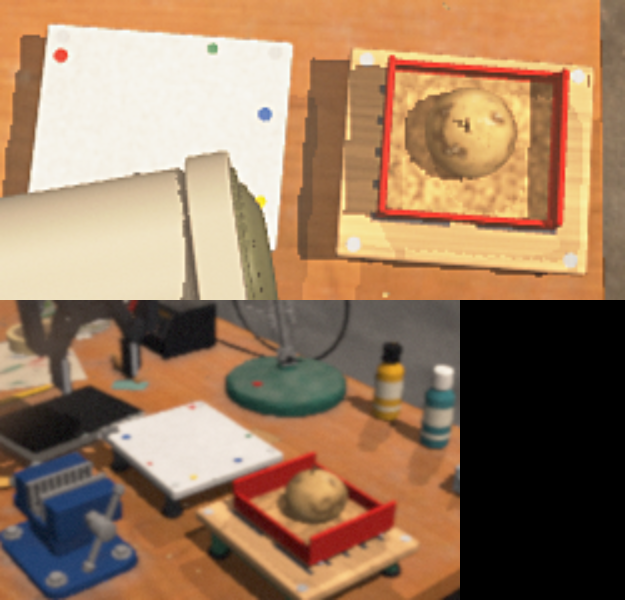

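The tray stands square on the drying deck, its corners at about (388,58), (568,70), (560,228), (380,213), with the gourd upright and the arm clear. I'll check the offset and hand in if it's within limits.

```bash
python3 - <<'E'
from h import *
d=optics.get_image("top")
p=np.array([px2w(d,(145+a/2.5,165+b/2.5),.082) for a,b in((386,57),(569,70),(561,229),(378,213))])
e=p.mean(0)-[.517,.013,.082]; u=np.array([.047,.999,0]); v=np.array([.999,-.047,0])
y=p[[1,2]].mean(0)-p[[0,3]].mean(0)
print(e@u,e@v,np.degrees(np.arctan2(y[0],-y[1])))
if abs(e@u)<.015 and abs(e@v)<.015: print(env.close_job())
E
```

```text
0.0005065228792105733 0.00641335719987988 -2.820838888033403
the job is handed in; nothing more can be done
None
```

I pushed the red tray across the gap onto the drying stand and handed the job in after about 10 s. By my camera measurement it stands about 1 mm off centre along the line, 6 mm off across and square to the deck, with the gourd upright and the arm clear.

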